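# Load a dish of grinding balls onto the balance and close its draught shield

### The job

The grinding balls from the mill are to be weighed for wear. Pick up the open black dish with the five loose steel balls, carry it level so that no ball gets out, and set it down gently in the middle of the balance's steel pan, touching nothing but the pan; then slide the glass lid of the draught shield fully shut and let go. Leave the other things on the worktop where they are.

Things in the scene. Friction and masses are not known exactly. Their poses are not given: they have to be found in the camera images.
- dish: Open rectangular black plastic sample dish: 84 mm (its x) by 58 mm (its y) outside, 26 mm high, upright flat walls 3 mm thick, floor 3 mm thick. Origin at the centre of its underside; z up. About 80 g empty. It starts on the worktop with five loose steel balls in it; take it across its 58 mm width.
- balance: Laboratory balance (white and grey, fixed): base 280 mm (its x) by 212 mm (its y), 58 mm high, with the sloping display console on its front (-x) side, which faces the robot, reaching 160 mm in front of the origin and 72 mm up; rear housing behind the shield, 105 mm high. Origin on the worktop right under the centre of the weighing pan; x points to the back of the balance, z up.
- pan_centre (a point): Centre of the top face of the square steel weighing pan, 104 x 104 mm, 65 mm above the worktop; axes as the balance. The pan is sprung: it sinks about 0.4 mm per newton and meets its stop after 3 mm.
- pan: The weighing pan itself; origin at the centre of its top face.
- shield: Fixed low glass draught shield round the pan, with grey frame: inside 148 mm (balance x) by 160 mm (balance y), rim 109 mm above the worktop (about 44 mm above the pan), open at the top when the lid is slid back. Origin and axes are those of the balance.
- lid (a joint): Position (m) of the sliding glass lid, 158 x 176 x 5 mm, that runs on the shield's rim along the balance's x: 0 = fully shut, up to 0.15 = slid fully back. It starts slid back, clear of the pan and overhanging the rear of the balance (up to 230 mm behind the pan's centre). Friction about 1 N; stays where it is left.
- lid_grip (a point): Middle of the top edge of the black upright bar grip on the lid: 12 mm thick along the balance's x, 56 mm long along its y, standing 25 mm proud of the lid, its top 140 mm above the worktop. It moves with the lid and lies 52 mm in front (-x) of the pan's centre when the lid is shut.
- ball1: Loose polished steel grinding ball, 15 mm diameter, 14 g, free to roll in the dish; origin at its centre.
- ball2: Loose polished steel grinding ball, 15 mm diameter, 14 g, free to roll in the dish; origin at its centre.
- ball3: Loose polished steel grinding ball, 15 mm diameter, 14 g, free to roll in the dish; origin at its centre.
- ball4: Loose polished steel grinding ball, 15 mm diameter, 14 g, free to roll in the dish; origin at its centre.
- ball5: Loose polished steel grinding ball, 15 mm diameter, 14 g, free to roll in the dish; origin at its centre.
- microplate: Bystander, loose: white 96-well plate, 85 x 128 x 15 mm. Leave it alone.
- pocket_calculator: Bystander, loose: black desk calculator, 150 x 102 x 21 mm, left of the balance. Leave it alone.
- tweezers: Bystander, fixed: steel forceps lying flat, 132 x 12 x 8 mm, near the front edge; origin at the middle.
There are look-alikes about, which are no part of the job. Several things have the shape of the dish; the one meant has the colours described above.

How it is judged:
On the way:
1. the dish, with all five balls in it, stands released in the middle of the pan, the lid still open (contact force between dish and pan above 0.8 N and contact force between dish and shield below 0.1 N and horizontal distance between dish and pan_centre below 0.02 m and angle between dish's own z axis and vertical below 0.05 rad and x of ball1 in the frame of dish between -0.04 and 0.04 m and y of ball1 in the frame of dish between -0.027 and 0.027 m and z of ball1 in the frame of dish between 0.004 and 0.026 m and x of ball2 in the frame of dish between -0.04 and 0.04 m and y of ball2 in the frame of dish between -0.027 and 0.027 m and z of ball2 in the frame of dish between 0.004 and 0.026 m and x of ball3 in the frame of dish between -0.04 and 0.04 m and y of ball3 in the frame of dish between -0.027 and 0.027 m and z of ball3 in the frame of dish between 0.004 and 0.026 m and x of ball4 in the frame of dish between -0.04 and 0.04 m and y of ball4 in the frame of dish between -0.027 and 0.027 m and z of ball4 in the frame of dish between 0.004 and 0.026 m and x of ball5 in the frame of dish between -0.04 and 0.04 m and y of ball5 in the frame of dish between -0.027 and 0.027 m and z of ball5 in the frame of dish between 0.004 and 0.026 m and contact force between dish and the fingers below 0.05 N and value of joint lid above 0.05 m), for 0.2 s.
At the end, for the whole second after the job is handed in: The dish rests level (within 3 degrees) with its weight on the pan, its centre within 20 mm of the pan's centre, not touching the shield, still; all five balls lie inside it; the lid is shut to within 4 mm (contact force between dish and pan above 0.8 N and contact force between dish and shield below 0.1 N and horizontal distance between dish and pan_centre below 0.02 m and angle between dish's own z axis and vertical below 0.05 rad and x of ball1 in the frame of dish between -0.04 and 0.04 m and y of ball1 in the frame of dish between -0.027 and 0.027 m and z of ball1 in the frame of dish between 0.004 and 0.026 m and x of ball2 in the frame of dish between -0.04 and 0.04 m and y of ball2 in the frame of dish between -0.027 and 0.027 m and z of ball2 in the frame of dish between 0.004 and 0.026 m and x of ball3 in the frame of dish between -0.04 and 0.04 m and y of ball3 in the frame of dish between -0.027 and 0.027 m and z of ball3 in the frame of dish between 0.004 and 0.026 m and x of ball4 in the frame of dish between -0.04 and 0.04 m and y of ball4 in the frame of dish between -0.027 and 0.027 m and z of ball4 in the frame of dish between 0.004 and 0.026 m and x of ball5 in the frame of dish between -0.04 and 0.04 m and y of ball5 in the frame of dish between -0.027 and 0.027 m and z of ball5 in the frame of dish between 0.004 and 0.026 m and linear speed of dish below 0.02 m/s and value of joint lid below 0.004 m).
It fails at once if a ball leaves the dish (not ((x of ball1 in the frame of dish between -0.04 and 0.04 m and y of ball1 in the frame of dish between -0.027 and 0.027 m and z of ball1 in the frame of dish between 0.004 and 0.026 m) and (x of ball2 in the frame of dish between -0.04 and 0.04 m and y of ball2 in the frame of dish between -0.027 and 0.027 m and z of ball2 in the frame of dish between 0.004 and 0.026 m) and (x of ball3 in the frame of dish between -0.04 and 0.04 m and y of ball3 in the frame of dish between -0.027 and 0.027 m and z of ball3 in the frame of dish between 0.004 and 0.026 m) and (x of ball4 in the frame of dish between -0.04 and 0.04 m and y of ball4 in the frame of dish between -0.027 and 0.027 m and z of ball4 in the frame of dish between 0.004 and 0.026 m) and (x of ball5 in the frame of dish between -0.04 and 0.04 m and y of ball5 in the frame of dish between -0.027 and 0.027 m and z of ball5 in the frame of dish between 0.004 and 0.026 m))).
It fails at once if the dish is tipped more than 20 degrees (angle between dish's own z axis and vertical above 0.35 rad).
It fails at once if the pan is struck or pressed with more than 25 N (contact force between pan and anything else above 25 N).
It fails at once if the dish is let fall (more than about 10 mm) (contact force between dish and the fingers below 0.05 N and linear speed of dish above 0.45 m/s).
It fails at once if a bystander is moved by more than 25 mm (distance of any of microplate, pocket_calculator from where it was at the start of the episode above 0.025 m).
It also fails if it takes over 58 s, if anything falls off the work surface, if the arm or the gripper's body presses on something with over 40 N, if the wrist force passes 120 N, or if a joint passes its speed limit or range.

### The arm

A 6-joint arm with a two-finger parallel gripper is mounted at the origin on a cart in front of the work surface, level with it; the furniture and walls round the work are solid. World frame = base frame: x ahead of the robot, y to its left, z up, the work surface at z = 0. Lengths are in m, angles in rad, forces in N, time in s.
With the tool pointing down it reaches from about 0.25 to 0.725 m from the base axis. Payload 4 kg.
Tool frame: the origin (TCP) lies midway between the tips of the shut fingers; the grasp point (between the pads) lies 19 mm behind it; z points along the fingers, y is the direction in which the jaws open and shut (so a half turn about z gives the same grasp; the last joint's range is limited). The gripper opens to 85 mm and grips with 20 to 120 N. Pads are 22 mm wide; open, the fingers measure 114 mm over their backs; the gripper's body (76 mm by 85 mm) begins 54 mm behind the grasp point. The pads swing forward as they close: fully open they stand 13 mm farther back than shut.
Start: joints at [1.182, 0.241, 0.005, 1.335, 0, 1.571], TCP at [0.19, 0.463, 0.231] pointing down, gripper open.
Joint ranges: [-2.72, 2.72], [-1.05, 1.87], [-1.09, 1.28], [-1.99, 2.15], [-1.42, 1.44], [-3.14, 3.14]. Speed limits (rad/s): [2.79, 2.79, 3.14, 3.14, 3.14, 3.14].

### API

Orientations are given as a unit quaternion [x, y, z, w].
In Python, from workcell import bot, eyes, job gives the robot as it stands.
- The arm moves only by the shell command python3 -m crank 'ROWS'. ROWS is a JSON object of lists of equal length, an entry for each row: "dr": the turn, a rotation vector about the tool's x, y, z in rad, a list of three; "travel": the shift along the tool's x, y, z in m, a list of three; "hand": the finger opening in m, from 0 to 0.0854. In form: {"dr": [[wx, wy, wz], ...], "travel": [[x, y, z], ...], "hand": [hand, ...]}. A call has 1 to 10 rows; each row is the pose to reach, as a shift and turn from the pose commanded when the call began, along the tool's axes at that moment; what a row does not reach only later rows make up. A row lasts 1/8 s, in which the tool goes at most 62.5 mm and 10.7 degrees, less where a joint would pass 70% of its speed; a pose out of reach is approached as far as the arm can. A call with a gripper value outside its range is refused whole. The fingers move at their own pace and stop on an object; the grip force is fixed at half the most. Time passes only in rows, so rows that repeat a pose let the fingers close. It gives the time, the measured TCP pose, the force and the opening at its end, in the units of the state.
- bot.get_obs(): the state, without advancing time (a new reading comes with each control period).
- eyes.camera(name): name is "scene" or "top"; returns a dict with "color" (384x512x3 uint8, red, green, blue), "K" (3x3 intrinsics, pixels), "R" (3x3) and "t" (3): a world point X has camera coordinates R X + t. Camera axes: x right, y down, z forward; pixel columns grow to the right and rows downward; lengths in m; the calibration is good to about 2 mm. A picture is of the moment at which its call begins. There is no depth.
- job.job_done(): hands the job in, once; it reports no verdict.
The state is a dict: "clock": time; "joint_pos": joint angles; "joint_vel": joint speeds; "tau": joint torques, N m; "eef_pos": TCP position; "tool_rot": TCP orientation; "ft_force": force on the tool from outside, world axes, zero at the start; "ft_torque": the same for the moment, N m; "grip_width": finger opening in m.
Only numpy, scipy, OpenCV 4.12 (cv2) and the standard library are available. Lean on these libraries where they do the work, as an engineer would, in place of code of your own. Each camera call takes 0.05 s, during which the arm holds its last target.

## Working session

There is one attempt and no reset: what is moved stays moved. The work goes in short steps, Python scripts to look and compute and a shell command to move; the robot and the scene stay as the last step left them, time stands still between calls to the robot, and variables do not carry over. Pictures are saved under pics/ and viewed, and the job is handed in when it is done.

```bash
mkdir -p pics; ls; python3 - <<'E'
from workcell import bot, eyes, job
import cv2
o=bot.get_obs(); print(o)
for n in ("scene","top"):
    c=eyes.camera(n); cv2.imwrite(f"pics/{n}0.png",c["color"][:,:,::-1]); print(c["K"],c["R"],c["t"])
E
```

```text
pics
{'clock': 0.0, 'joint_pos': array([ 1.18198033e+00,  2.41430675e-01,  3.73846241e-03,  1.33518157e+00,
       -3.46181839e-05,  1.57079414e+00]), 'joint_vel': array([ 1.00707828e-03, -1.31155157e-03, -2.21317740e-03, -1.80553011e-04,
        6.05696206e-05,  6.61537477e-05]), 'tau': array([-4.18655770e-05, -3.72315466e+01,  2.52409798e+01,  1.72022008e-02,
       -2.53272168e-05, -8.38358343e-07]), 'eef_pos': array([0.18932189, 0.46210324, 0.23040954]), 'tool_rot': array([ 1.93184522e-01,  9.81161893e-01, -1.02250408e-03, -1.83685468e-04]), 'ft_force': array([ 0.46952789, -0.78471294,  0.46390034]), 'ft_torque': array([ 0.02628431,  0.01943157, -0.04495384]), 'grip_width': 0.0850043573110119}
[[351.1031667    0.         257.14638506]
 [  0.         351.1031667  189.67479247]
 [  0.           0.           1.        ]] [[ 0.48329549 -0.87545415  0.00234506]
 [-0.42408326 -0.23645739 -0.87420895]
 [ 0.76588436  0.42150674 -0.48554424]] [-0.20588423  0.34783457  0.85747573]
[[384.54552267   0.         262.16936843]
 [  0.         384.54552267 191.77940706]
 [  0.           0.           1.        ]] [[-0.02955052 -0.99955507  0.00405271]
 [-0.99383746  0.02894765 -0.10700067]
 [ 0.10683574 -0.00718966 -0.99425069]] [0.06463194 0.55768375 1.46770681]
```

View pics/scene0.png

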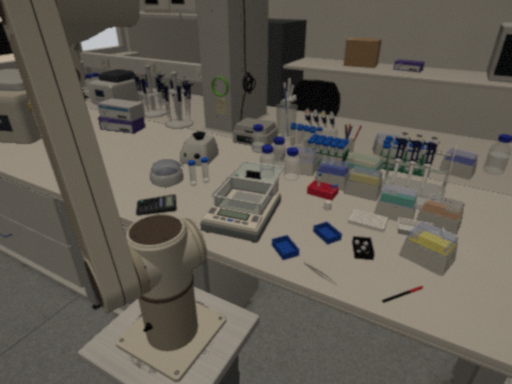

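View pics/top0.png

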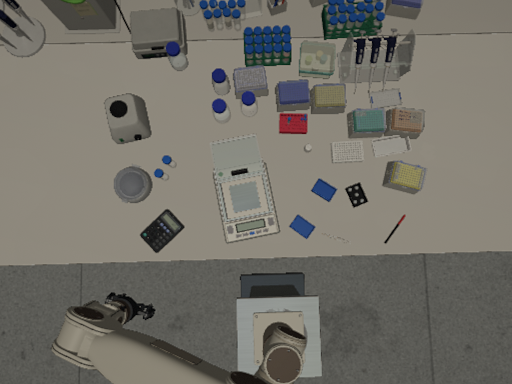

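The top view shows the black dish with balls at about (357,195), blue look-alikes at (324,190) and (302,227), and the balance pan at about (244,197). Next I'll zoom in on these.

```bash
python3 - <<'E'
import cv2,numpy as np
t=cv2.imread("pics/top0.png"); s=cv2.imread("pics/scene0.png")
a=cv2.resize(t[125:250,200:390],None,fx=4,fy=4,interpolation=cv2.INTER_CUBIC); cv2.imwrite("pics/c1.png",a)
b=cv2.resize(s[155:280,195:385],None,fx=4,fy=4,interpolation=cv2.INTER_CUBIC); cv2.imwrite("pics/c2.png",b)
E
```

```text
(no output)
```

View pics/c1.png

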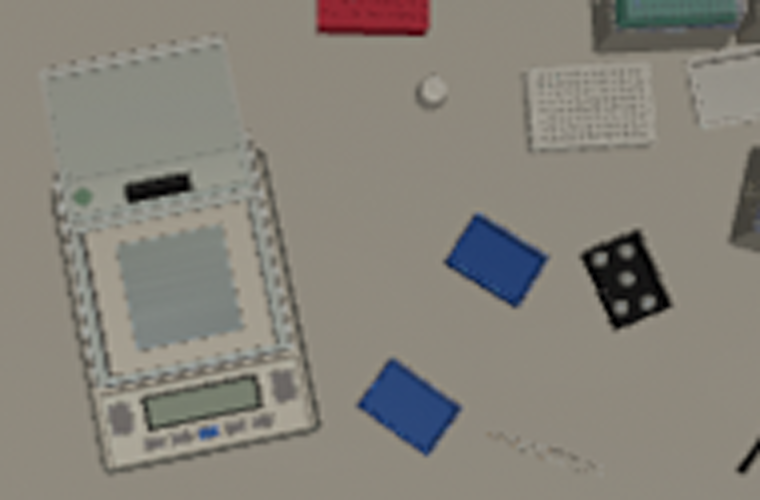

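View pics/c2.png

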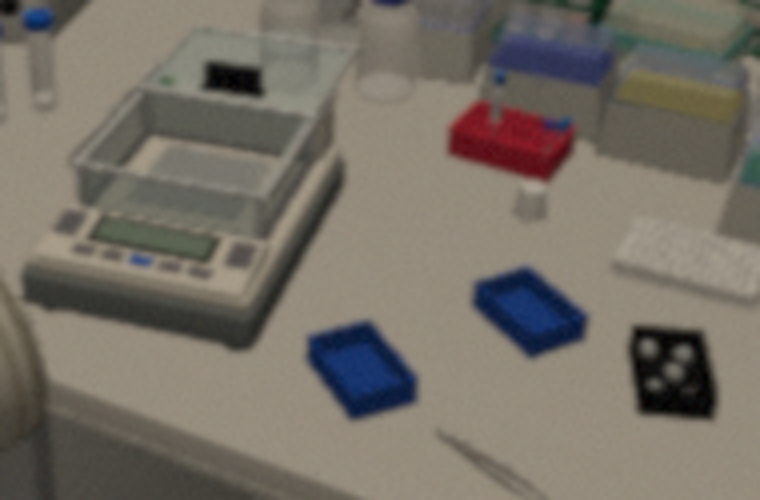

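```bash
cat > h.py <<'E'
import numpy as np, cv2
def ray(c,px,z):
    R,t,K=map(np.array,(c["R"],c["t"],c["K"]))
    C=-R.T@t; d=R.T@np.linalg.solve(K,np.array([px[0],px[1],1.]))
    return C+d*(z-C[2])/d[2]
def proj(c,X):
    p=np.array(c["K"])@(np.array(c["R"])@np.array(X)+np.array(c["t"])); return p[:2]/p[2]
def blob(mask,roi):
    x0,y0,x1,y1=roi; m=np.zeros_like(mask); m[y0:y1,x0:x1]=mask[y0:y1,x0:x1]
    cs,_=cv2.findContours(m,cv2.RETR_EXTERNAL,cv2.CHAIN_APPROX_NONE)
    k=max(cs,key=cv2.contourArea); h=cv2.convexHull(k)
    M=cv2.moments(h); return np.array([M["m10"]/M["m00"],M["m01"]/M["m00"]]),h,cv2.contourArea(h)
E
python3 - <<'E'
from workcell import eyes
from h import *
def rect(c,h,z):
    P=np.array([ray(c,p[0],z)[:2] for p in h],np.float32)*1000
    r=cv2.minAreaRect(P); return r
for n,rd,rg,S in(("top",(340,180,375,210),(228,165,252,178),60),("scene",(350,232,378,262),(243,168,264,182),60)):
    c=eyes.camera(n); im=c["color"]; g=im.max(2); print(n,"C",-np.array(c["R"]).T@c["t"])
    m=(g<S).astype(np.uint8)
    ce,h,a=blob(m,rd); print("dish",ce,a,ray(c,ce,.013),rect(c,h,.013 if n=="top" else .026))
    ce,h,a=blob(m,rg); print("grip",ce,a,ray(c,ce,.1275),rect(c,h,.1275))
c=eyes.camera("top"); im=c["color"].astype(int)
d=im[:,:,2]-im[:,:,0]
print(im[197,244],im[197,223],im[187,228])
m=((d>-2)).astype(np.uint8); m=cv2.morphologyEx(m,cv2.MORPH_OPEN,np.ones((3,3)))
ce,h,a=blob(m,(228,180,263,216)); print("pan",ce,a,ray(c,ce,.065),rect(c,h,.065))
cv2.imwrite("pics/m.png",cv2.resize(m[150:250,200:280]*255,None,fx=6,fy=6))
E
```

```text
top C [0.39935337 0.05901186 1.51867911]
dish [356.04520697 194.66884532] 306.0 [ 0.53893644 -0.32114721  0.013     ] ((539.0628662109375, -320.8713684082031), (80.76575469970703, 60.781761169433594), 21.036571502685547)
grip [238.95280236 171.62241888] 56.5 [0.62544869 0.13165992 0.1275    ] ((626.0254516601562, 130.74777221679688), (15.248480796813965, 56.60411071777344), 9.788747787475586)
scene C [-0.40971351 -0.45942595  0.72090531]
dish [362.70435173 247.71467026] 371.5 [ 0.5363482  -0.32532953  0.013     ] ((521.0196533203125, -326.97503662109375), (106.69092559814453, 58.812904357910156), 19.78618049621582)
grip [252.82657658 174.3963964 ] 74.0 [0.62239724 0.12739723 0.1275    ] ((622.4829711914062, 127.17506408691406), (57.363407135009766, 49.496246337890625), 25.32362937927246)
[126 131 127] [112 108 101] [157 153 140]
pan [244.38591039 196.95415695] 643.5 [0.53777408 0.11655993 0.065     ] ((538.8110961914062, 116.41825103759766), (97.34900665283203, 99.02864074707031), 9.746989250183105)
```

View pics/m.png

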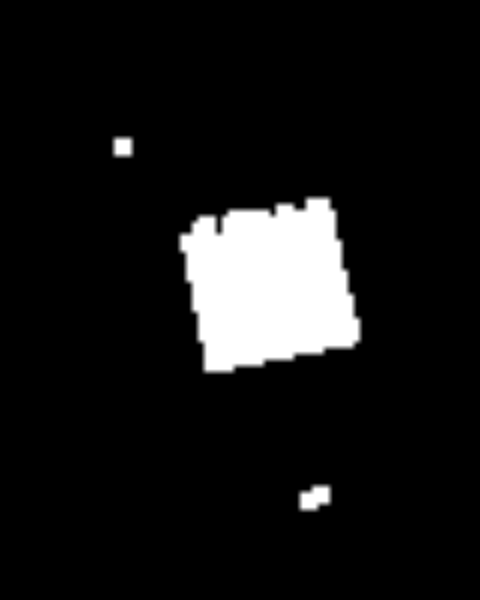

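```bash
cat >> h.py <<'E'
from scipy.spatial.transform import Rotation as Rot
def delta(o,xyz,yaw_y):
    """target TCP xyz, tool y axis at world angle yaw_y deg, pointing down -> travel, dr in current tool axes"""
    Rc=Rot.from_quat(o["tool_rot"]); a=np.radians(yaw_y); y=np.array([np.cos(a),np.sin(a),0]); z=np.array([0,0,-1.])
    Rt=Rot.from_matrix(np.c_[np.cross(y,z),y,z])
    print("travel",Rc.inv().apply(np.array(xyz)-o["eef_pos"]).round(4),"dr",(Rc.inv()*Rt).as_rotvec().round(4))
def st(o):
    y=Rot.from_quat(o["tool_rot"]).as_matrix()[:,1]; print("t",o["clock"],"p",o["eef_pos"].round(4),"yaw",np.degrees(np.arctan2(y[1],y[0])).round(2),"zaxis",Rot.from_quat(o["tool_rot"]).as_matrix()[:,2].round(4),"F",o["ft_force"].round(2),"w",round(o["grip_width"],4),"q",o["joint_pos"].round(2))
E
python3 -c "
from workcell import bot
from h import *
o=bot.get_obs();st(o);delta(o,[.538,-.322,.15],111.5)"
```

```text
t 0.25 p [0.1894 0.4624 0.2309] yaw 67.72 zaxis [-3.e-04 -9.e-04 -1.e+00] F [ 0.35 -0.32  0.33] w 0.0855 q [ 1.18  0.24  0.    1.34 -0.    1.57]
travel [-0.6199 -0.5937  0.0815] dr [-9.00e-04 -3.00e-04 -7.64e-01]
```

```bash
python3 -m crank '{"dr":[[0,0,-0.05],[0,0,-0.1],[0,0,-0.15],[0,0,-0.2],[0,0,-0.25],[0,0,-0.3],[0,0,-0.35],[0,0,-0.4],[0,0,-0.45],[0,0,-0.5]],"travel":[[-0.03,-0.03,0],[-0.07,-0.067,0],[-0.11,-0.105,0],[-0.15,-0.145,0],[-0.19,-0.182,0],[-0.23,-0.22,0],[-0.27,-0.259,0],[-0.31,-0.297,0],[-0.34,-0.326,0],[-0.36,-0.345,0]],"hand":[0.0854,0.0854,0.0854,0.0854,0.0854,0.0854,0.0854,0.0854,0.0854,0.0854]}'
python3 -c "
from workcell import bot
from h import *
o=bot.get_obs();st(o);delta(o,[.538,-.322,.15],111.5)"
```

```text
clock: 1.5
eef_pos: [0.3924, 0.0051, 0.2314]
tool_rot: [-0.055, 0.998, -0.0, 0.0]
ft_force: [-0.4, 0.7, 0.0]
grip_width: 0.0855
t 1.5 p [0.3924 0.0051 0.2314] yaw 96.33 zaxis [ 3.e-04 -1.e-04 -1.e+00] F [-0.38  0.73  0.03] w 0.0855 q [ 0.01  0.03 -0.25  1.3  -0.   -0.1 ]
travel [-0.1087 -0.3411  0.0814] dr [-1.000e-04  3.000e-04 -2.647e-01]
```

```bash
python3 -m crank '{"dr":[[0,0,-0.04],[0,0,-0.08],[0,0,-0.12],[0,0,-0.16],[0,0,-0.2],[0,0,-0.24],[0,0,-0.265],[0,0,-0.265],[0,0,-0.265],[0,0,-0.265]],"travel":[[-0.015,-0.047,0.005],[-0.03,-0.094,0.01],[-0.045,-0.141,0.02],[-0.06,-0.188,0.03],[-0.075,-0.235,0.04],[-0.09,-0.282,0.06],[-0.102,-0.32,0.075],[-0.109,-0.341,0.081],[-0.109,-0.341,0.081],[-0.109,-0.341,0.081]],"hand":[0.0854,0.0854,0.0854,0.0854,0.0854,0.0854,0.0854,0.0854,0.0854,0.0854]}'
python3 - <<'E'
from workcell import bot,eyes
from h import *
o=bot.get_obs();st(o)
for n,r in(("top",(160,220,320,400)),("scene",(200,290,300,420))):
    c=eyes.camera(n); im=c["color"][:,:,::-1].copy()
    print(n,proj(c,o["eef_pos"]),proj(c,o["eef_pos"]*[1,1,0]))
    y0,y1,x0,x1=r; cv2.imwrite(f"pics/{n}1.png",cv2.resize(im[y0:y1,x0:x1],None,fx=5,fy=5,interpolation=cv2.INTER_CUBIC))
E
```

```text
clock: 2.75
eef_pos: [0.5377, -0.3192, 0.1502]
tool_rot: [-0.187, 0.982, 0.0, -0.0]
ft_force: [-0.0, 1.0, -0.2]
grip_width: 0.0856
t 2.75 p [ 0.5377 -0.3192  0.1502] yaw 111.57 zaxis [-6.e-04  7.e-04 -1.e+00] F [-0.05  1.01 -0.17] w 0.0856 q [-0.54  0.53  0.22  1.26  0.   -0.91]
top [364.97223675 191.2041723 ] [354.76491768 195.30780024]
scene [367.5206685  210.80939613] [360.3160168  250.08987312]
```

View pics/scene1.png

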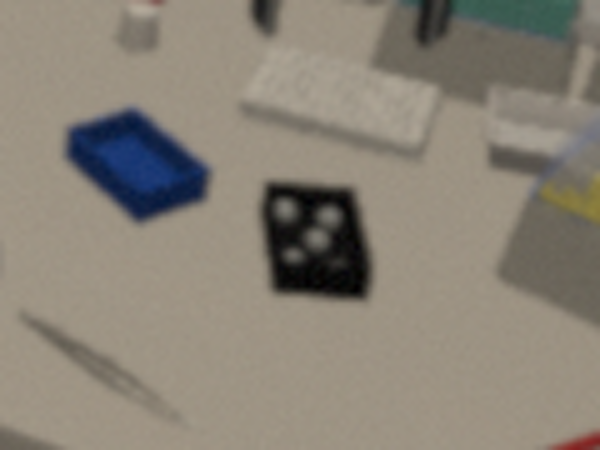

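The fingertips straddle the dish: crop (262,30) and (432,30), dish centre at about (317,240). Descending.

```bash
python3 -c "
from workcell import bot
from h import *
o=bot.get_obs();delta(o,[.5375,-.323,.0],111.5)"
python3 -m crank '{"dr":[[0,0,0],[0,0,0],[0,0,0],[0,0,0],[0,0,0],[0,0,0],[0,0,0]],"travel":[[0,-0.001,0.015],[-0.001,-0.002,0.04],[-0.001,-0.003,0.065],[-0.001,-0.004,0.085],[-0.001,-0.004,0.095],[-0.001,-0.004,0.1],[-0.001,-0.004,0.1]],"hand":[0.0854,0.0854,0.0854,0.0854,0.0854,0.0854,0.0854]}'
python3 - <<'E'
from workcell import bot,eyes
from h import *
o=bot.get_obs();st(o);delta(o,[.5375,-.323,.0],111.5)
a=[]
for n,r in(("top",(160,220,330,410)),("scene",(200,260,320,400))):
    c=eyes.camera(n); im=c["color"][:,:,::-1].copy()
    y0,y1,x0,x1=r; a.append(cv2.resize(im[y0:y1,x0:x1],None,fx=4.9,fy=4.9,interpolation=cv2.INTER_CUBIC))
cv2.imwrite("pics/p2.png",np.vstack(a))
E
```

```text
travel [ 0.002  -0.0036  0.1509] dr [-0.0001  0.0003  0.002 ]
clock: 3.72
eef_pos: [0.5406, -0.3231, 0.0505]
tool_rot: [-0.187, 0.982, -0.0, 0.0]
ft_force: [0.1, -0.1, -0.8]
grip_width: 0.0851
t 3.725 p [ 0.5406 -0.3231  0.0505] yaw 111.56 zaxis [ 3.e-04 -2.e-04 -1.e+00] F [ 0.13 -0.14 -0.76] w 0.0851 q [-0.54  0.62  0.1   1.05  0.   -0.92]
travel [0.0028 0.0013 0.0505] dr [-0.0002  0.0002  0.0011]
```

View pics/p2.png

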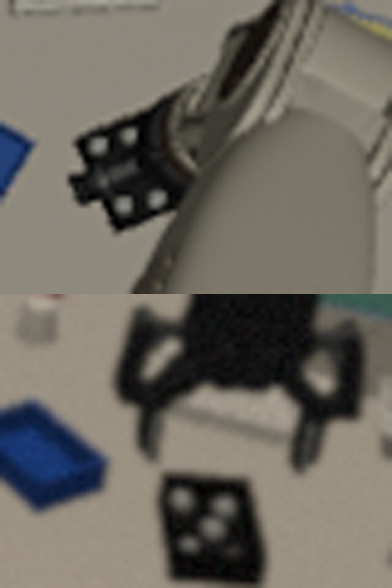

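```bash
python3 -m crank '{"dr":[[0,0,0],[0,0,0],[0,0,0],[0,0,0],[0,0,0],[0,0,0]],"travel":[[0.001,0,0.01],[0.002,0.001,0.025],[0.003,0.001,0.038],[0.003,0.001,0.046],[0.003,0.001,0.05],[0.003,0.001,0.05]],"hand":[0.0854,0.0854,0.0854,0.0854,0.0854,0.0854]}'
python3 - <<'E'
from workcell import bot,eyes
from h import *
o=bot.get_obs();st(o)
a=[]
for n,r in(("top",(160,220,330,410)),("scene",(200,260,320,400))):
    c=eyes.camera(n); im=c["color"][:,:,::-1].copy()
    y0,y1,x0,x1=r; a.append(cv2.resize(im[y0:y1,x0:x1],None,fx=4.9,fy=4.9,interpolation=cv2.INTER_CUBIC))
cv2.imwrite("pics/p3.png",np.vstack(a))
E
```

```text
clock: 4.58
eef_pos: [0.5372, -0.3233, -0.0]
tool_rot: [-0.187, 0.982, 0.0, -0.0]
ft_force: [0.0, 0.6, 0.3]
grip_width: 0.0854
t 4.575 p [ 0.5372 -0.3233 -0.    ] yaw 111.55 zaxis [-4.e-04  2.e-04 -1.e+00] F [0.04 0.61 0.26] w 0.0854 q [-0.54  0.67  0.04  0.94 -0.   -0.92]
```

View pics/p3.png

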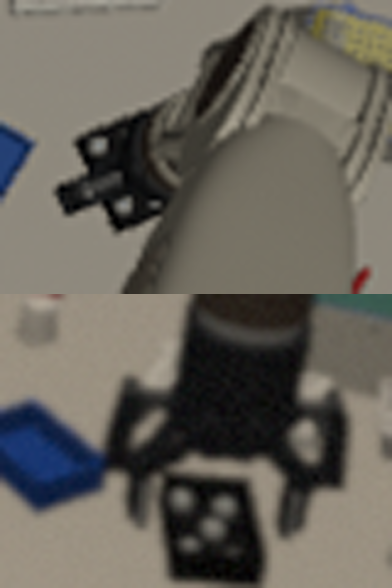

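The fingers stand either side of the dish, with similar gaps left and right. Closing gradually.

```bash
python3 -m crank '{"dr":[[0,0,0],[0,0,0],[0,0,0],[0,0,0],[0,0,0],[0,0,0],[0,0,0],[0,0,0],[0,0,0],[0,0,0]],"travel":[[0,0,0],[0,0,0],[0,0,0],[0,0,0],[0,0,0],[0,0,0],[0,0,0],[0,0,0],[0,0,0],[0,0,0]],"hand":[0.08,0.075,0.071,0.067,0.064,0.061,0.058,0.055,0.052,0.05]}'
python3 - <<'E'
from workcell import bot,eyes
from h import *
o=bot.get_obs();st(o)
a=[]
for n,r in(("top",(160,220,330,410)),("scene",(200,260,320,400))):
    c=eyes.camera(n); im=c["color"][:,:,::-1].copy()
    y0,y1,x0,x1=r; a.append(cv2.resize(im[y0:y1,x0:x1],None,fx=4.9,fy=4.9,interpolation=cv2.INTER_CUBIC))
cv2.imwrite("pics/p4.png",np.vstack(a))
E
```

```text
clock: 5.92
eef_pos: [0.5376, -0.3236, 0.0008]
tool_rot: [-0.187, 0.982, -0.0, 0.0]
ft_force: [-0.1, 0.2, 4.7]
grip_width: 0.057
t 5.925 p [ 0.5376 -0.3236  0.0008] yaw 111.55 zaxis [ 7.e-04 -5.e-04 -1.e+00] F [-0.12  0.2   4.74] w 0.057 q [-0.54  0.67  0.04  0.94 -0.   -0.92]
```

View pics/p4.png

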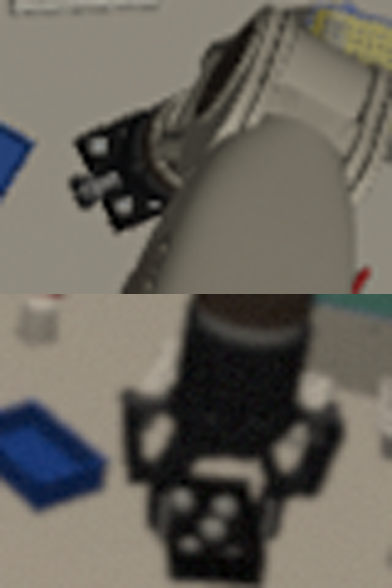

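```bash
python3 -m crank '{"dr":[[0,0,0],[0,0,0],[0,0,0],[0,0,0],[0,0,0],[0,0,0],[0,0,0],[0,0,0],[0,0,0],[0,0,0]],"travel":[[0,0,-0.001],[0,0,-0.003],[0,0,-0.007],[0,0,-0.012],[0,0,-0.018],[0,0,-0.025],[0,0,-0.031],[0,0,-0.036],[0,0,-0.039],[0,0,-0.04]],"hand":[0.05,0.05,0.05,0.05,0.05,0.05,0.05,0.05,0.05,0.05]}'
python3 - <<'E'
from workcell import bot,eyes
from h import *
o=bot.get_obs();st(o)
a=[]
for n,r in(("top",(160,220,330,410)),("scene",(200,260,320,400))):
    c=eyes.camera(n); im=c["color"][:,:,::-1].copy()
    y0,y1,x0,x1=r; a.append(cv2.resize(im[y0:y1,x0:x1],None,fx=4.9,fy=4.9,interpolation=cv2.INTER_CUBIC))
cv2.imwrite("pics/p5.png",np.vstack(a))
E
```

```text
clock: 7.28
eef_pos: [0.5374, -0.3234, 0.0405]
tool_rot: [-0.187, 0.982, -0.0, 0.0]
ft_force: [0.5, -0.2, -1.9]
grip_width: 0.0571
t 7.275 p [ 0.5374 -0.3234  0.0405] yaw 111.55 zaxis [ 2.e-04 -1.e-04 -1.e+00] F [ 0.54 -0.25 -1.94] w 0.0571 q [-0.54  0.62  0.08  1.03 -0.   -0.92]
```

View pics/p5.png

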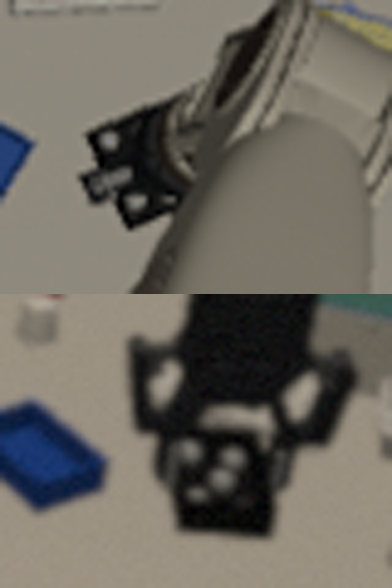

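The dish is lifted level with the balls inside. Raising further to clear the shield.

```bash
python3 -m crank '{"dr":[[0,0,0],[0,0,0],[0,0,0],[0,0,0],[0,0,0],[0,0,0],[0,0,0],[0,0,0],[0,0,0],[0,0,0]],"travel":[[0,0,-0.003],[0,0,-0.01],[0,0,-0.022],[0,0,-0.037],[0,0,-0.055],[0,0,-0.073],[0,0,-0.09],[0,0,-0.104],[0,0,-0.113],[0,0,-0.118]],"hand":[0.05,0.05,0.05,0.05,0.05,0.05,0.05,0.05,0.05,0.05]}'
python3 -c "
from workcell import bot
from h import *
o=bot.get_obs();st(o);delta(o,[.5375,-.1,.16],105);delta(o,[.5385,.117,.16],99.75)"
```

```text
clock: 8.62
eef_pos: [0.5374, -0.3234, 0.1589]
tool_rot: [-0.187, 0.982, -0.0, 0.0]
ft_force: [1.2, -0.7, -1.4]
grip_width: 0.0567
t 8.625 p [ 0.5374 -0.3234  0.1589] yaw 111.55 zaxis [ 5.e-04 -2.e-04 -1.e+00] F [ 1.23 -0.69 -1.38] w 0.0567 q [-0.54  0.53  0.24  1.28  0.   -0.92]
travel [-0.0822  0.2078 -0.0011] dr [-0.0004  0.0004  0.1144]
travel [-0.1628  0.4092 -0.0012] dr [-0.0004  0.0004  0.206 ]
```

```bash
python3 -m crank '{"dr":[[0,0,0.003],[0,0,0.009],[0,0,0.02],[0,0,0.033],[0,0,0.048],[0,0,0.063],[0,0,0.078],[0,0,0.09],[0,0,0.098],[0,0,0.103]],"travel":[[-0.002,0.005,0],[-0.007,0.017,0],[-0.015,0.037,0],[-0.025,0.062,0],[-0.036,0.091,0],[-0.048,0.121,0],[-0.059,0.149,0],[-0.069,0.174,0],[-0.076,0.192,0],[-0.081,0.203,0]],"hand":[0.05,0.05,0.05,0.05,0.05,0.05,0.05,0.05,0.05,0.05]}'
python3 -c "
from workcell import bot
from h import *
o=bot.get_obs();st(o);delta(o,[.5385,.117,.16],99.75)"
```

```text
clock: 9.88
eef_pos: [0.5374, -0.103, 0.1579]
tool_rot: [-0.137, 0.991, 0.0, -0.001]
ft_force: [-0.3, -0.7, -2.0]
grip_width: 0.0569
t 9.875 p [ 0.5374 -0.103   0.1579] yaw 105.73 zaxis [-1.2e-03  4.0e-04 -1.0e+00] F [-0.29 -0.73 -2.04] w 0.0569 q [-0.19  0.38 -0.    1.19  0.   -0.46]
travel [-0.0607  0.2115 -0.002 ] dr [ 0.0007 -0.0011  0.1044]
```

```bash
python3 -m crank '{"dr":[[0,0,0.003],[0,0,0.009],[0,0,0.02],[0,0,0.033],[0,0,0.048],[0,0,0.063],[0,0,0.078],[0,0,0.09],[0,0,0.099],[0,0,0.104]],"travel":[[-0.001,0.005,0],[-0.005,0.017,0],[-0.011,0.038,0],[-0.018,0.064,0],[-0.027,0.094,0],[-0.036,0.125,0],[-0.045,0.155,0],[-0.052,0.181,0],[-0.057,0.201,0],[-0.061,0.212,0]],"hand":[0.05,0.05,0.05,0.05,0.05,0.05,0.05,0.05,0.05,0.05]}'
python3 - <<'E'
from workcell import bot,eyes
from h import *
o=bot.get_obs();st(o);delta(o,[.5385,.117,.067],99.75)
a=[]
for n,r in(("top",(145,245,190,320)),("scene",(120,220,190,320))):
    c=eyes.camera(n); im=c["color"][:,:,::-1].copy()
    y0,y1,x0,x1=r; a.append(cv2.resize(im[y0:y1,x0:x1],None,fx=3,fy=3,interpolation=cv2.INTER_CUBIC))
cv2.imwrite("pics/p6.png",np.hstack(a))
E
```

```text
clock: 11.12
eef_pos: [0.5395, 0.1168, 0.1582]
tool_rot: [-0.085, 0.996, -0.0, -0.0]
ft_force: [0.3, -0.1, -2.0]
grip_width: 0.057
t 11.125 p [0.5395 0.1168 0.1582] yaw 99.71 zaxis [-1.e-04 -0.e+00 -1.e+00] F [ 0.33 -0.09 -1.99] w 0.057 q [0.21 0.38 0.01 1.2  0.   0.04]
travel [0.001  0.0004 0.0912] dr [ 0.     -0.0001 -0.0007]
```

View pics/p6.png

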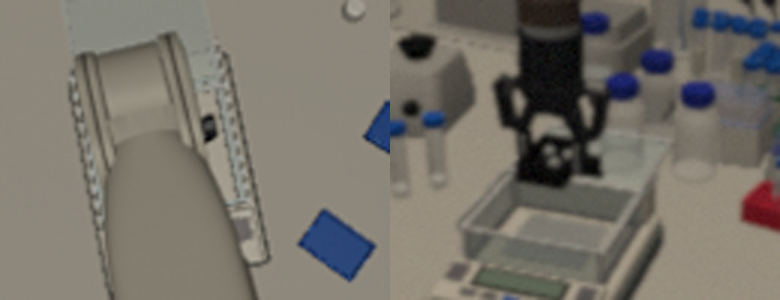

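```bash
python3 -m crank '{"dr":[[0,0,0],[0,0,0],[0,0,0],[0,0,0],[0,0,0],[0,0,0],[0,0,0],[0,0,0],[0,0,0],[0,0,0]],"travel":[[0.001,0,0.003],[0.001,0,0.01],[0.001,0,0.02],[0.001,0,0.032],[0.001,0,0.045],[0.001,0,0.057],[0.001,0,0.067],[0.001,0,0.074],[0.001,0,0.079],[0.001,0,0.081]],"hand":[0.05,0.05,0.05,0.05,0.05,0.05,0.05,0.05,0.05,0.05]}'
python3 - <<'E'
from workcell import bot,eyes
from h import *
o=bot.get_obs();st(o);delta(o,[.5385,.117,.066],99.75)
a=[]
for n,r in(("top",(145,245,190,320)),("scene",(150,250,190,320))):
    c=eyes.camera(n); im=c["color"][:,:,::-1].copy()
    y0,y1,x0,x1=r; a.append(cv2.resize(im[y0:y1,x0:x1],None,fx=3,fy=3,interpolation=cv2.INTER_CUBIC))
cv2.imwrite("pics/p7.png",cv2.resize(a[1],None,fx=2,fy=2))
E
```

```text
clock: 12.48
eef_pos: [0.5386, 0.1156, 0.0771]
tool_rot: [-0.084, 0.996, -0.0, -0.0]
ft_force: [-0.2, 0.4, -1.6]
grip_width: 0.0572
t 12.475 p [0.5386 0.1156 0.0771] yaw 99.69 zaxis [-0. -0. -1.] F [-0.21  0.39 -1.55] w 0.0572 q [ 0.21  0.45 -0.11  1.01 -0.    0.04]
travel [-0.0001  0.0014  0.0111] dr [-0.    -0.    -0.001]
```

View pics/p7.png

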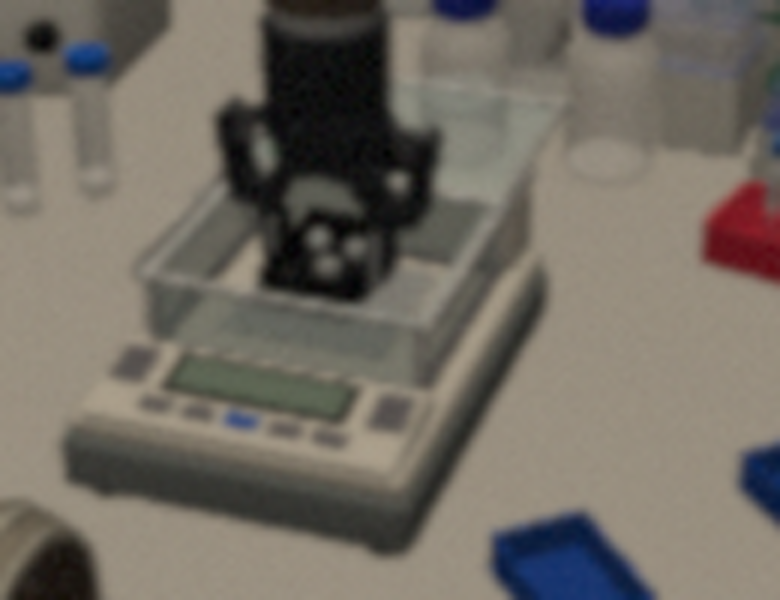

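```bash
python3 - <<'E'
from workcell import eyes
from h import *
c=eyes.camera("scene")
a=np.radians(9.72);X=np.array([np.cos(a),np.sin(a)]);Y=np.array([-X[1],X[0]])
P=np.array([.538,.1166])
f=lambda p:((p-[190,150])*6).round()
for sx in(-1,1):
  for sy in(-1,1):
    print(sx,sy,"pan",f(proj(c,[*(P+X*sx*.052+Y*sy*.052),.065])),"dish bot",f(proj(c,[*([.5386,.1156]+X*sx*.042+Y*sy*.029),.077])),"shield rim in",f(proj(c,[*(P+X*sx*.074+Y*sy*.08),.109])))
im=cv2.imread("pics/scene0.png"); im=im[150:250,190:320]
cv2.imwrite("pics/p8.png",cv2.resize(im,None,fx=6,fy=6,interpolation=cv2.INTER_CUBIC))
E
```

```text
-1 -1 pan [376. 354.] dish bot [347. 321.] shield rim in [409. 316.]
-1 1 pan [212. 323.] dish bot [256. 304.] shield rim in [150. 269.]
1 -1 pan [432. 270.] dish bot [394. 255.] shield rim in [487. 199.]
1 1 pan [278. 243.] dish bot [307. 239.] shield rim in [248. 160.]
```

View pics/p8.png

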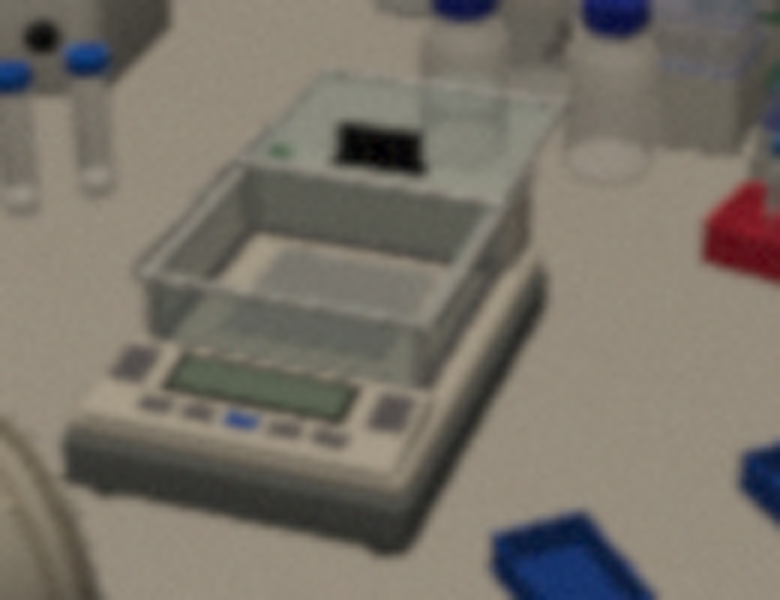

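```bash
python3 -m crank '{"dr":[[0,0,0],[0,0,0],[0,0,0],[0,0,0],[0,0,0],[0,0,0],[0,0,0],[0,0,0]],"travel":[[0,0,0.002],[0,0,0.004],[0,0,0.006],[0,0,0.0075],[0,0,0.009],[0,0,0.0095],[0,0,0.01],[0,0,0.01]],"hand":[0.05,0.05,0.05,0.05,0.05,0.05,0.05,0.05]}'
python3 -c "
from workcell import bot
from h import *
o=bot.get_obs();st(o)"
```

```text
clock: 13.62
eef_pos: [0.5386, 0.1156, 0.0673]
tool_rot: [-0.084, 0.996, -0.0, -0.0]
ft_force: [-0.7, -0.2, -2.0]
grip_width: 0.0573
t 13.625 p [0.5386 0.1156 0.0673] yaw 99.69 zaxis [-0. -0. -1.] F [-0.67 -0.23 -1.95] w 0.0573 q [ 0.21  0.46 -0.12  0.98 -0.    0.04]
```

```bash
python3 -m crank '{"dr":[[0,0,0],[0,0,0],[0,0,0],[0,0,0],[0,0,0]],"travel":[[0,0,0.0004],[0,0,0.0008],[0,0,0.0012],[0,0,0.0016],[0,0,0.0016]],"hand":[0.05,0.05,0.05,0.05,0.05]}'
python3 -m crank '{"dr":[[0,0,0],[0,0,0],[0,0,0]],"travel":[[0,0,0.0004],[0,0,0.0008],[0,0,0.0008]],"hand":[0.05,0.05,0.05]}'
```

```text
clock: 14.25
eef_pos: [0.5386, 0.1156, 0.0657]
tool_rot: [-0.085, 0.996, -0.0, -0.0]
ft_force: [-0.3, -0.2, -1.2]
grip_width: 0.0568
clock: 14.62
eef_pos: [0.5386, 0.1156, 0.0651]
tool_rot: [-0.085, 0.996, -0.0, 0.0]
ft_force: [-2.6, 0.3, 1.7]
grip_width: 0.0569
```

```bash
python3 -m crank '{"dr":[[0,0,0],[0,0,0],[0,0,0],[0,0,0],[0,0,0],[0,0,0],[0,0,0],[0,0,0],[0,0,0],[0,0,0]],"travel":[[0,0,0],[0,0,0],[0,0,0],[0,0,0],[0,0,0],[0,0,0],[0,0,0],[0,0,0],[0,0,0],[0,0,0]],"hand":[0.055,0.057,0.059,0.061,0.063,0.067,0.071,0.075,0.08,0.084]}'
python3 - <<'E'
from workcell import bot,eyes
from h import *
o=bot.get_obs();st(o)
c=eyes.camera("scene"); im=c["color"][:,:,::-1].copy()
cv2.imwrite("pics/p9.png",cv2.resize(im[150:250,190:320],None,fx=6,fy=6,interpolation=cv2.INTER_CUBIC))
E
```

```text
clock: 15.88
eef_pos: [0.5386, 0.1156, 0.0649]
tool_rot: [-0.084, 0.996, 0.0, 0.0]
ft_force: [-0.9, -0.3, -0.2]
grip_width: 0.0841
t 15.875 p [0.5386 0.1156 0.0649] yaw 99.69 zaxis [ 0.  0. -1.] F [-0.88 -0.28 -0.16] w 0.0841 q [ 0.21  0.47 -0.13  0.98 -0.    0.04]
```

View pics/p9.png

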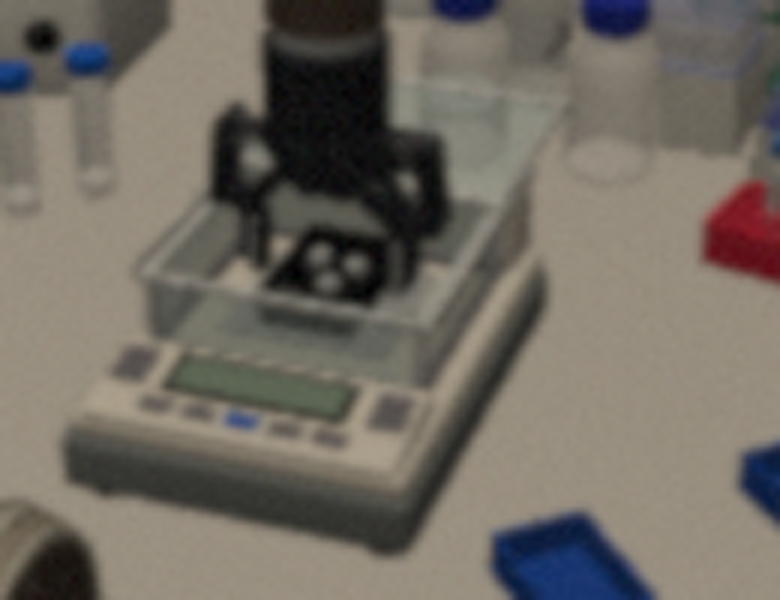

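Released. The dish stands inside the shield with the balls in it. Rising straight up.

```bash
python3 -m crank '{"dr":[[0,0,0],[0,0,0],[0,0,0],[0,0,0],[0,0,0],[0,0,0],[0,0,0],[0,0,0],[0,0,0],[0,0,0]],"travel":[[0,0,-0.003],[0,0,-0.01],[0,0,-0.022],[0,0,-0.037],[0,0,-0.055],[0,0,-0.075],[0,0,-0.095],[0,0,-0.115],[0,0,-0.128],[0,0,-0.135]],"hand":[0.0854,0.0854,0.0854,0.0854,0.0854,0.0854,0.0854,0.0854,0.0854,0.0854]}'
python3 - <<'E'
from workcell import bot,eyes
from h import *
o=bot.get_obs();st(o)
c=eyes.camera("scene"); im=c["color"][:,:,::-1].copy()
cv2.imwrite("pics/p10.png",cv2.resize(im[150:250,190:320],None,fx=6,fy=6,interpolation=cv2.INTER_CUBIC))
c=eyes.camera("top"); im=c["color"][:,:,::-1].copy()
cv2.imwrite("pics/p11.png",cv2.resize(im[120:250,190:320],None,fx=4,fy=4,interpolation=cv2.INTER_CUBIC))
E
```

```text
clock: 17.18
eef_pos: [0.539, 0.1157, 0.2012]
tool_rot: [-0.084, 0.996, 0.0, 0.001]
ft_force: [-0.4, 0.7, -0.3]
grip_width: 0.0853
t 17.175 p [0.539  0.1157 0.2012] yaw 99.69 zaxis [ 1.5e-03  4.0e-04 -1.0e+00] F [-0.39  0.67 -0.34] w 0.0853 q [0.21 0.35 0.08 1.3  0.   0.04]
```

View pics/p10.png

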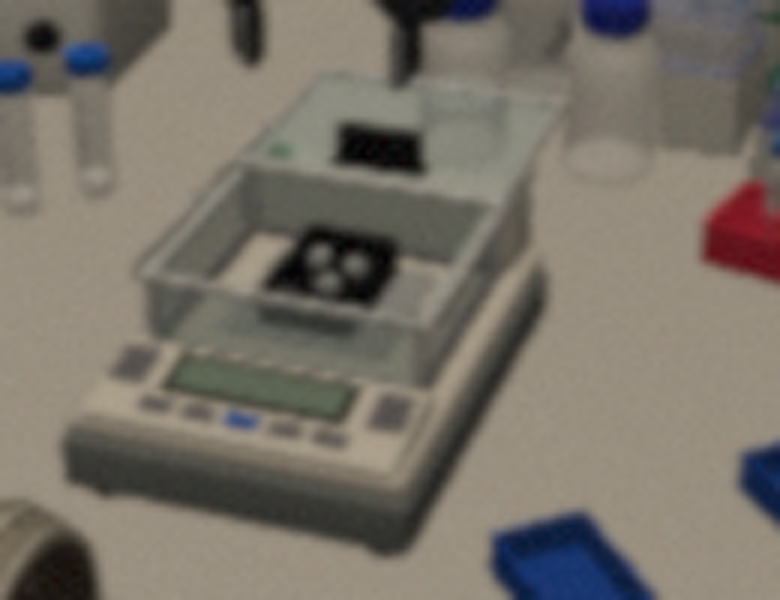

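View pics/p11.png

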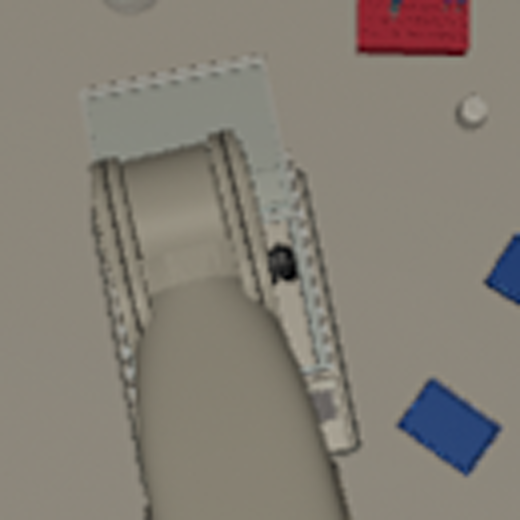

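```bash
python3 - <<'E'
from workcell import eyes
from h import *
c=eyes.camera("scene")
P=[]
for p in((308,228),(398,238),(365,307),(268,288)):
    q=ray(c,np.array(p)/6+[190,150],.0905); P.append(q); print(q.round(4))
print("dish centre",np.mean(P,0))
P=[ray(c,np.array(p)/6+[190,150],.065)[:2] for p in((275,250),(440,280))]; print(P)
# grip from scene: 4 corners of bar silhouette
im=c["color"]; m=(im.max(2)<60).astype(np.uint8); ce,h,a=blob(m,(243,168,264,182)); print(ce,ray(c,ce,.1275))
E
```

```text
[0.5672 0.1456 0.0905]
[0.5833 0.0905 0.0905]
[0.5016 0.0671 0.0905]
[0.4926 0.1281 0.0905]
dish centre [0.53617402 0.10781671 0.0905    ]
[array([0.57170035, 0.17330147]), array([0.58925723, 0.06404835])]
[252.80092593 174.39351852] [0.62237116 0.12749378 0.1275    ]
```

Dish sits within about 7 mm of the pan's centre with the lid still open. Next I'll push the lid shut from behind its grip with nearly shut fingers.

```bash
python3 -c "
from workcell import bot
from h import *
o=bot.get_obs();delta(o,[.6683,.1371,.2],99.72)"
python3 -m crank '{"dr":[[0,0,0],[0,0,0],[0,0,0],[0,0,0],[0,0,0],[0,0,0],[0,0,0],[0,0,0]],"travel":[[-0.01,0,0],[-0.03,0,0],[-0.055,0,0],[-0.08,0,0],[-0.105,0,0],[-0.122,0,0],[-0.131,0,0],[-0.131,0,0]],"hand":[0.07,0.055,0.04,0.03,0.03,0.03,0.03,0.03]}'
python3 - <<'E'
from workcell import bot,eyes
from h import *
o=bot.get_obs();st(o);delta(o,[.6683,.1371,.123],99.72)
c=eyes.camera("scene"); im=c["color"][:,:,::-1].copy()
cv2.imwrite("pics/p12.png",cv2.resize(im[120:220,190:320],None,fx=6,fy=6,interpolation=cv2.INTER_CUBIC))
E
```

```text
travel [-1.315e-01 -7.000e-04 -1.000e-04] dr [-0.      0.0001 -0.0004]
clock: 18.32
eef_pos: [0.6679, 0.1377, 0.1987]
tool_rot: [-0.084, 0.996, -0.0, -0.001]
ft_force: [0.0, -0.6, 0.2]
grip_width: 0.0301
t 18.325 p [0.6679 0.1377 0.1987] yaw 99.69 zaxis [-1.5e-03 -3.0e-04 -1.0e+00] F [ 0.02 -0.6   0.19] w 0.0301 q [0.2  0.63 0.53 1.46 0.   0.03]
travel [-0.0004 -0.0006  0.0757] dr [-0.     -0.0015 -0.0005]
```

View pics/p12.png

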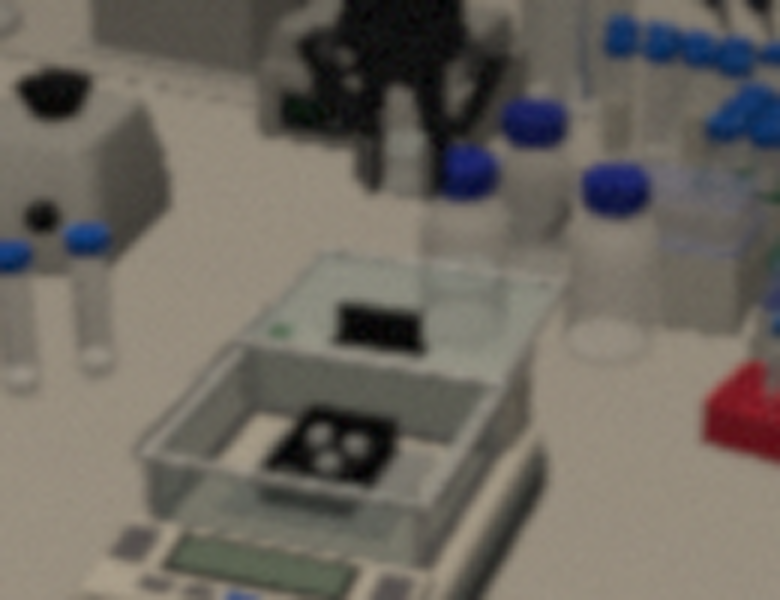

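```bash
python3 - <<'E'
from workcell import eyes
from h import *
c=eyes.camera("top")
for p in((219,78),(220,107),(249,100)):
    for z in(.08,.14): print(p,z,ray(c,p,z).round(3))
c=eyes.camera("scene")
for X in ([.668,.137,.199],[.668,.137,.123]): print(proj(c,X))
E
```

```text
(219, 78) 0.08 [1.003 0.203 0.08 ]
(219, 78) 0.14 [0.978 0.197 0.14 ]
(220, 107) 0.08 [0.887 0.201 0.08 ]
(220, 107) 0.14 [0.867 0.195 0.14 ]
(249, 100) 0.08 [0.912 0.089 0.08 ]
(249, 100) 0.14 [0.89  0.088 0.14 ]
[256.48298629 152.24325038]
[256.455121   170.31678497]
```

Bottles are over 18 cm beyond the gripper, so the way is clear. Descending behind the grip.

```bash
python3 -m crank '{"dr":[[0,0,0],[0,0,0],[0,0,0],[0,0,0],[0,0,0],[0,0,0],[0,0,0]],"travel":[[0,0,0.01],[0,0,0.025],[0,0,0.042],[0,0,0.058],[0,0,0.069],[0,0,0.075],[0,0,0.076]],"hand":[0.03,0.03,0.03,0.03,0.03,0.03,0.03]}'
python3 - <<'E'
from workcell import bot,eyes
from h import *
o=bot.get_obs();st(o)
c=eyes.camera("scene"); im=c["color"][:,:,::-1].copy()
cv2.imwrite("pics/p13.png",cv2.resize(im[120:220,190:320],None,fx=6,fy=6,interpolation=cv2.INTER_CUBIC))
E
```

```text
clock: 19.35
eef_pos: [0.6676, 0.1377, 0.1235]
tool_rot: [-0.084, 0.996, -0.0, -0.0]
ft_force: [0.2, -0.6, -0.3]
grip_width: 0.0302
t 19.35 p [0.6676 0.1377 0.1235] yaw 99.69 zaxis [-4.e-04 -1.e-04 -1.e+00] F [ 0.15 -0.6  -0.29] w 0.0302 q [ 0.2   0.66  0.38  1.29 -0.    0.03]
```

View pics/p13.png

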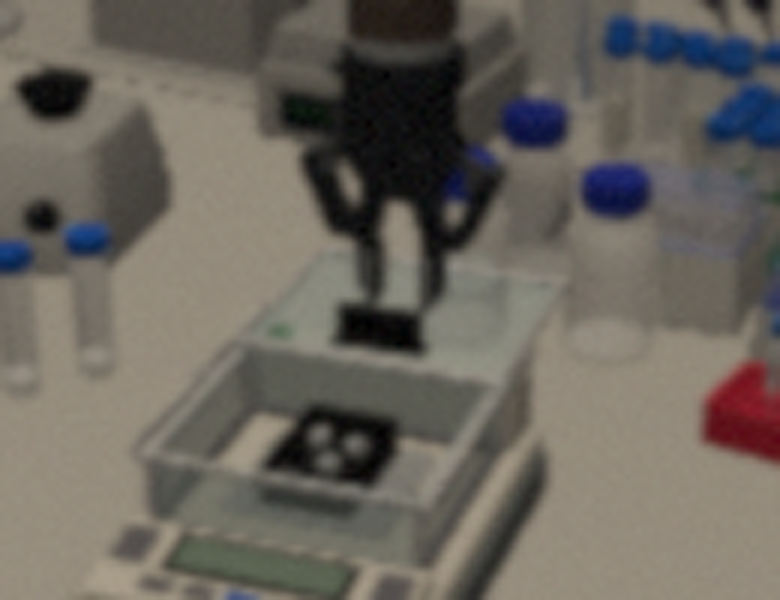

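```bash
python3 -m crank '{"dr":[[0,0,0],[0,0,0],[0,0,0],[0,0,0],[0,0,0],[0,0,0],[0,0,0],[0,0,0],[0,0,0],[0,0,0]],"travel":[[0.008,0,0],[0.016,0,0],[0.022,0,0],[0.028,0,0],[0.036,0,0],[0.046,0,0],[0.058,0,0],[0.07,0,0],[0.08,0,0],[0.085,0,0]],"hand":[0.03,0.03,0.03,0.03,0.03,0.03,0.03,0.03,0.03,0.03]}'
python3 - <<'E'
from workcell import bot,eyes
from h import *
o=bot.get_obs();st(o)
c=eyes.camera("scene"); im=c["color"][:,:,::-1].copy()
cv2.imwrite("pics/p14.png",cv2.resize(im[120:220,190:320],None,fx=6,fy=6,interpolation=cv2.INTER_CUBIC))
E
```

```text
clock: 20.65
eef_pos: [0.5832, 0.1232, 0.124]
tool_rot: [-0.084, 0.996, -0.0, -0.0]
ft_force: [0.6, -0.2, 0.8]
grip_width: 0.0301
t 20.65 p [0.5832 0.1232 0.124 ] yaw 99.69 zaxis [-1.e-04 -1.e-04 -1.e+00] F [ 0.58 -0.24  0.83] w 0.0301 q [ 0.21  0.49  0.09  1.17 -0.    0.04]
```

View pics/p14.png

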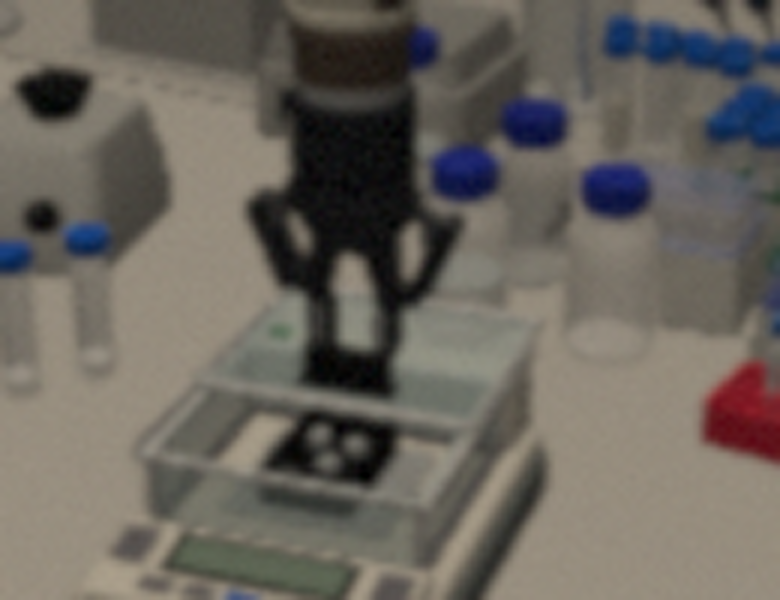

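The lid is moving with the fingers. Continuing.

```bash
python3 -m crank '{"dr":[[0,0,0],[0,0,0],[0,0,0],[0,0,0],[0,0,0],[0,0,0],[0,0,0],[0,0,0],[0,0,0],[0,0,0]],"travel":[[0.004,0,0],[0.01,0,0],[0.018,0,0],[0.027,0,0],[0.036,0,0],[0.045,0,0],[0.054,0,0],[0.061,0,0],[0.066,0,0],[0.069,0,0]],"hand":[0.03,0.03,0.03,0.03,0.03,0.03,0.03,0.03,0.03,0.03]}'
python3 -m crank '{"dr":[[0,0,0],[0,0,0],[0,0,0],[0,0,0]],"travel":[[0.002,0,0],[0.004,0,0],[0.006,0,0],[0.006,0,0]],"hand":[0.03,0.03,0.03,0.03]}'
python3 - <<'E'
from workcell import bot,eyes
from h import *
o=bot.get_obs();st(o)
c=eyes.camera("scene"); im=c["color"][:,:,::-1].copy()
cv2.imwrite("pics/p15.png",cv2.resize(im[120:220,190:320],None,fx=6,fy=6,interpolation=cv2.INTER_CUBIC))
E
```

```text
clock: 21.95
eef_pos: [0.5156, 0.1117, 0.1239]
tool_rot: [-0.085, 0.996, 0.0, -0.0]
ft_force: [0.7, -0.5, -0.9]
grip_width: 0.03
clock: 22.45
eef_pos: [0.5097, 0.1108, 0.1238]
tool_rot: [-0.085, 0.996, 0.0, -0.0]
ft_force: [0.7, 0.5, -0.1]
grip_width: 0.0299
t 22.45 p [0.5097 0.1108 0.1238] yaw 99.7 zaxis [-5.e-04  2.e-04 -1.e+00] F [ 0.72  0.52 -0.09] w 0.0299 q [ 0.21  0.35 -0.13  1.09  0.    0.04]
```

View pics/p15.png

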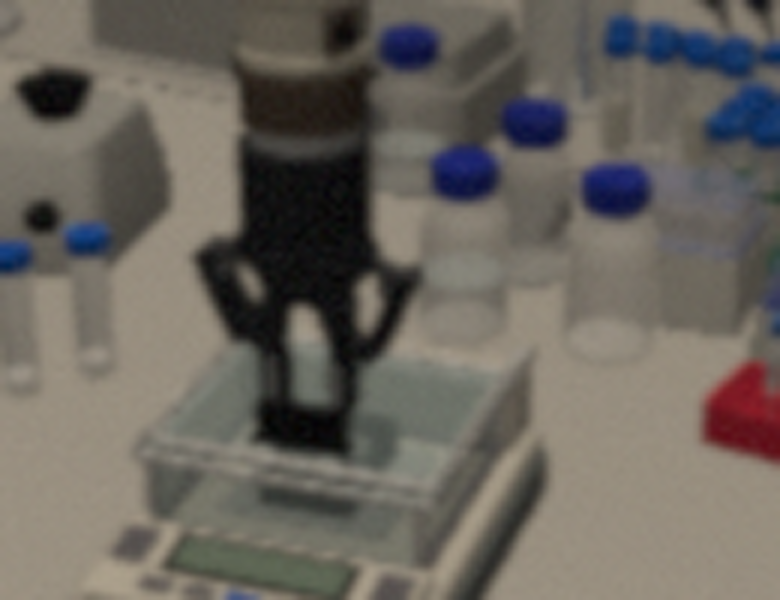

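Nearly shut. The lid's front edge is just behind the rim, at about crop (140–420, 440–490). Creeping on until the force rises.

```bash
python3 -m crank '{"dr":[[0,0,0],[0,0,0],[0,0,0],[0,0,0]],"travel":[[0.0015,0,0],[0.003,0,0],[0.0045,0,0],[0.0045,0,0]],"hand":[0.03,0.03,0.03,0.03]}'
python3 -m crank '{"dr":[[0,0,0],[0,0,0],[0,0,0]],"travel":[[0.001,0,0],[0.002,0,0],[0.002,0,0]],"hand":[0.03,0.03,0.03]}'
```

```text
clock: 23.0
eef_pos: [0.5052, 0.1099, 0.1239]
tool_rot: [-0.085, 0.996, -0.0, -0.0]
ft_force: [0.8, -0.1, -0.4]
grip_width: 0.03
clock: 23.38
eef_pos: [0.5035, 0.1096, 0.1239]
tool_rot: [-0.084, 0.996, -0.0, -0.0]
ft_force: [0.4, -0.1, 1.0]
grip_width: 0.0298
```

```bash
python3 -m crank '{"dr":[[0,0,0],[0,0,0],[0,0,0]],"travel":[[0.001,0,0],[0.002,0,0],[0.002,0,0]],"hand":[0.03,0.03,0.03]}'
python3 -m crank '{"dr":[[0,0,0],[0,0,0],[0,0,0]],"travel":[[0.001,0,0],[0.002,0,0],[0.002,0,0]],"hand":[0.03,0.03,0.03]}'
```

```text
clock: 23.75
eef_pos: [0.5025, 0.1095, 0.124]
tool_rot: [-0.085, 0.996, 0.0, 0.001]
ft_force: [4.8, 0.7, -2.9]
grip_width: 0.0302
clock: 24.12
eef_pos: [0.5025, 0.1095, 0.1242]
tool_rot: [-0.085, 0.996, 0.0, 0.003]
ft_force: [9.3, 1.5, -6.4]
grip_width: 0.0303
```

End stop reached: the position has stalled at x = 0.5025 and the force rose to 9 N. Backing off and rising.

```bash
python3 -m crank '{"dr":[[0,0,0],[0,0,0],[0,0,0],[0,0,0],[0,0,0],[0,0,0],[0,0,0],[0,0,0],[0,0,0],[0,0,0]],"travel":[[-0.002,0,0],[-0.005,0,0],[-0.01,0,0],[-0.014,0,-0.005],[-0.014,0,-0.02],[-0.014,0,-0.04],[-0.014,0,-0.065],[-0.014,0,-0.09],[-0.014,0,-0.11],[-0.014,0,-0.12]],"hand":[0.03,0.03,0.03,0.03,0.03,0.03,0.03,0.03,0.03,0.03]}'
python3 -m crank '{"dr":[[0,0,0],[0,0,0],[0,0,0],[0,0,0],[0,0,0],[0,0,0],[0,0,0],[0,0,0]],"travel":[[0,0.02,0],[0,0.05,0],[0,0.09,0],[0,0.13,0],[0,0.17,0],[0,0.2,0],[0,0.22,0],[0,0.22,0]],"hand":[0.03,0.03,0.03,0.03,0.03,0.03,0.03,0.03]}'
python3 - <<'E'
from workcell import bot,eyes
from h import *
o=bot.get_obs();st(o)
c=eyes.camera("scene"); im=c["color"][:,:,::-1].copy()
cv2.imwrite("pics/p16.png",cv2.resize(im[150:250,190:320],None,fx=6,fy=6,interpolation=cv2.INTER_CUBIC))
c=eyes.camera("top"); im=c["color"][:,:,::-1].copy()
cv2.imwrite("pics/p17.png",cv2.resize(im[140:240,190:320],None,fx=6,fy=6,interpolation=cv2.INTER_CUBIC))
E
```

```text
clock: 25.38
eef_pos: [0.514, 0.1115, 0.2463]
tool_rot: [-0.084, 0.996, 0.0, 0.002]
ft_force: [-1.1, -0.4, -0.4]
grip_width: 0.03
clock: 26.38
eef_pos: [0.476, 0.329, 0.2436]
tool_rot: [-0.085, 0.996, -0.0, -0.0]
ft_force: [0.1, -0.1, -0.2]
grip_width: 0.0297
t 26.375 p [0.476  0.329  0.2436] yaw 99.8 zaxis [-4.e-04 -6.e-04 -1.e+00] F [ 0.09 -0.13 -0.16] w 0.0297 q [ 0.6   0.4   0.25  1.43 -0.    0.43]
```

View pics/p16.png

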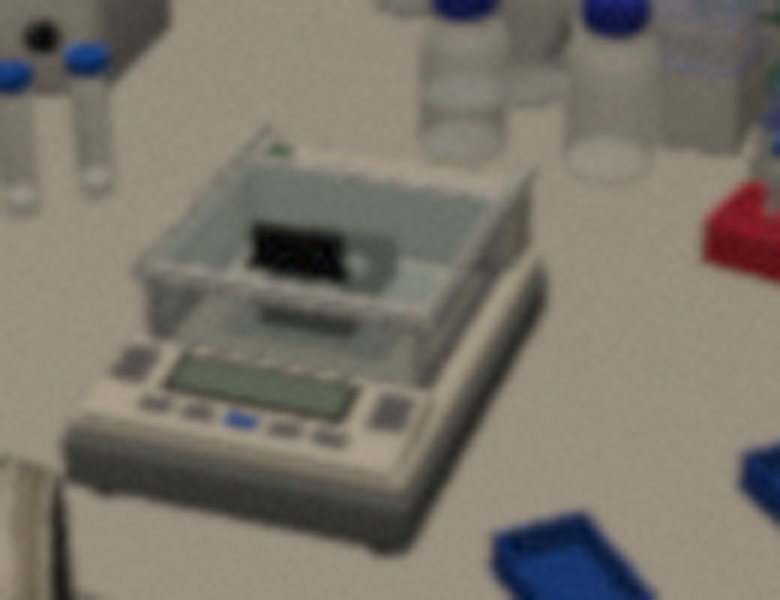

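View pics/p17.png

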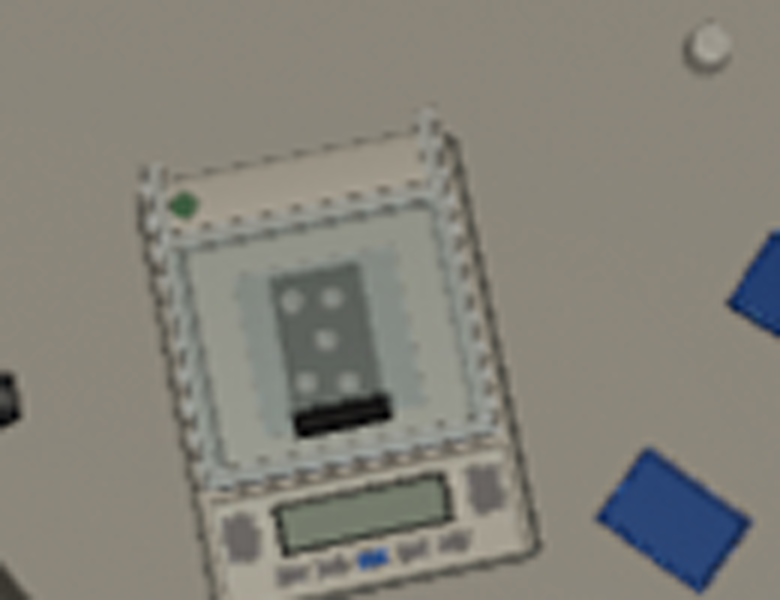

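All five balls are in the dish, which is centred on the pan, with the lid at its stop. One last numeric check, then I'll hand in.

```bash
python3 - <<'E'
from workcell import eyes,bot,job
from h import *
c=eyes.camera("top"); m=(c["color"].max(2)<60).astype(np.uint8)
ce,h,a=blob(m,(235,200,260,216)); g=ray(c,ce,.1275)
a=np.radians(9.72); d=g[:2]-[.5385,.1168]; print(g,"along",d@[np.cos(a),np.sin(a)],"across",d@[-np.sin(a),np.cos(a)])
C=ray(c,np.array([328,335])/6+[190,140],.0905);print("dish approx",C)
print(job.job_done()); st(bot.get_obs())
E
```

```text
[0.48841133 0.10788634 0.1275    ] along -0.05087455558146478 across -0.00032906159509844357
dish approx [0.53951345 0.11440039 0.0905    ]
the job is handed in; nothing more can be done
None
the job is handed in; nothing more can be done
```

The black dish with all five balls is on the balance's steel pan and the lid is shut. I handed the job in at about 26.5 s; it gives no verdict.

**What I did:** I gripped the dish across its 58 mm width, carried it level and lowered it onto the pan until the wrist force changed by about 3–4 N. I released it with the lid still open. I then pushed the lid shut from behind its grip until it stopped, with the force rising to about 9 N, and backed the fingers off clear.

**Last checks:**
- **Dish:** the final top view puts its centre about 2–3 mm from the pan's centre and shows all five balls inside. An earlier, rougher reading from the other camera gave about 7 mm; both are within the 20 mm allowed.
- **Lid:** its grip measured 50.9 mm in front of the pan's centre, against 52 mm when fully shut. That is within camera accuracy and agrees with it stopping dead.
- **Bystanders:** I did not measure their positions again at the end. The arm did not go near the microplate or calculator, and felt no unexpected force.

No check failed. The two cameras differed by up to about 5 mm in places, more than the stated 2 mm calibration, but this had no effect on the result.

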